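# First in, first out at the glaze jar lanes

## Robot

A 6-joint arm with a two-finger parallel gripper is mounted at the origin on the work surface. World frame = base frame: x ahead of the robot, y to its left, z up, the work surface at z = 0. Lengths are in m, angles in rad, forces in N, time in s.
With the tool pointing down it reaches from about 0.3 to 0.875 m from the base axis. Payload 4.2 kg.
Tool frame: the origin (TCP) lies on the centre line of the jaws, within the pads' length; the fingertips stand tip_extent ahead of it and the grasp point (between the pads) lies 3 mm ahead of it (tip_extent is the distance from the TCP to the fingertips, in m); z points along the fingers, y is the line along which they close (so a half turn about z gives the same grasp; the last joint's range is limited). The gripper opens to 85 mm and grips with 20 to 120 N. Pads are 22 mm wide; open, the fingers measure 114 mm over their backs; the gripper's body (76 mm by 85 mm) begins 54 mm behind the grasp point. The pads swing forward as they close: fully open they stand 13 mm farther back than shut.
Start: joints at [-1.234, 0.32, 1.565, -0, 1.257, -0.02], TCP at [0.201, -0.539, 0.253] pointing down, gripper open.
Joint ranges: [-3.11, 3.11], [-0.84, 2.01], [0.21, 2.61], [-1.34, 4.49], [0.05, 2.63], [-2.56, 2.56]. Speed limits (rad/s): [2.57, 2.57, 3.14, 3.14, 3.14, 3.14].

## Interface

Orientations are given as a unit quaternion [w, x, y, z].
In Python, from cell import goto, move_straight, move_joints, set_gripper, hold, inverse_kinematics, snapshot, camera_info, IKError, hand_in, read_time, read_q, read_qvel, read_joint_torque, read_ee_pos, read_eef_rot, read_contact_force, read_moment, read_width, read_gripper_force, tip_extent gives the robot as it stands. Calls block until the motion is done:
- goto(position, orientation): joint-space move of the TCP to a pose.
- move_straight(position, ori=None, speed=0.15, stop_force=None): straight line of the TCP; ori=None keeps the orientation; speed is the mean speed in m/s. With stop_force (N) it stops when the force on the tool has changed by that much, and returns True; else False.
- move_joints(angles): joint-space move.
- set_gripper(opening): finger opening in m; the grip force is fixed at half the most; returns when the fingers have stopped.
- hold(seconds).
- inverse_kinematics(position, orientation): joint angles nearest the present ones, or None.
- snapshot(name): name is "side" or "top"; returns the picture (480x640x3 uint8, red, green, blue); there is no depth.
- camera_info(name): a dict with "vertical_fov" (degrees; the focal length in pixels is half the picture's height over the tangent of half this angle, whatever the lens; pixels are square), "cx", "cy" (the principal point, pixels), "extrinsics" (4x4, takes a point from world to camera coordinates). Camera axes: x right, y down, z forward; pixel columns grow to the right and rows downward; lengths in m; the calibration is good to about 2 mm. A picture is of the moment at which its call begins. camera_info takes no time and is no camera call.
A pose or a line that the arm cannot do raises IKError and nothing moves.
- hand_in(): hands the job in; it is judged then, once.
Readings, each from a call of its own:
- read_time(): time.
- read_q(): joint angles.
- read_qvel(): joint speeds.
- read_joint_torque(): joint torques, N m.
- read_ee_pos(): TCP position.
- read_eef_rot(): TCP orientation.
- read_contact_force(): force on the tool from outside, world axes, zero at the start.
- read_moment(): the same for the moment, N m.
- read_width(): finger opening in m.
- read_gripper_force(): force on a finger pad.
Only numpy, scipy, OpenCV 4.12 (cv2) and the standard library are available. Lean on these libraries where they do the work, as an engineer would, in place of code of your own. Each camera call takes 0.05 s, during which the arm holds its last target. There are 200 camera calls.

## Task

Rotate the glaze stock: take the oldest (front) jar from the lane of wide jars and lay it in the empty work cradle, then gently load the two new jars from the delivery board, each on its side behind the others in the lane it fits (wide with wide, slim with slim). Leave every other jar in its lane, let the jars roll up close to one another against the front stop, and do not disturb the vase, the bowl, the cup or the tree ornament.

Things in the scene. Friction and masses are not known exactly. Their poses are not given: they have to be found in the camera images.
- wide_lane: fixed plywood gravity lane, 79 mm wide, 205 long, for 62 mm jars lying across. Origin: footprint centre on the table; +x up the slope, stop at the low -x end, z up. Floor slopes 10 degrees; its top is 22 mm up at the stop face (x = -92). Stop 22 mm high, back wall 32 high, 185 behind the stop: room for 3 jars. Side guides 6 mm thick, 9 high, 67 apart inside. Starts full (3 jars).
- slim_lane: fixed plywood gravity lane, 61 mm wide, 205 long, for 44 mm jars lying across. Origin: footprint centre on the table; +x up the slope, stop at the low -x end, z up. Floor slopes 10 degrees; its top is 22 mm up at the stop face (x = -92). Stop 22 mm high, back wall 32 high, 185 behind the stop: room for 3 jars. Side guides 6 mm thick, 9 high, 49 apart inside. Starts with 2 jars.
- wide_lane_slot0 (a point): centre of a jar resting in place 0 of the wide lane (front, against the stop); (-71.7, 0, 51.0) mm in the lane's frame; axes as the lane's. Places are 50 mm apart along the slope. A jar set down farther back rolls forward by itself until it meets the stop or the next jar; it has 2.5 mm play at each end.
- wide_lane_slot1 (a point): centre of a jar resting in place 1 of the wide lane (middle); (-22.5, 0, 59.6) mm in the lane's frame; axes as the lane's. Places are 50 mm apart along the slope. A jar set down farther back rolls forward by itself until it meets the stop or the next jar; it has 2.5 mm play at each end.
- wide_lane_slot2 (a point): centre of a jar resting in place 2 of the wide lane (back); (26.8, 0, 68.3) mm in the lane's frame; axes as the lane's. Places are 50 mm apart along the slope. A jar set down farther back rolls forward by itself until it meets the stop or the next jar; it has 2.5 mm play at each end.
- slim_lane_slot0 (a point): centre of a jar resting in place 0 of the slim lane (front, against the stop); (-71.7, 0, 51.0) mm in the lane's frame; axes as the lane's. Places are 50 mm apart along the slope. A jar set down farther back rolls forward by itself until it meets the stop or the next jar; it has 2.5 mm play at each end.
- slim_lane_slot1 (a point): centre of a jar resting in place 1 of the slim lane (middle); (-22.5, 0, 59.6) mm in the lane's frame; axes as the lane's. Places are 50 mm apart along the slope. A jar set down farther back rolls forward by itself until it meets the stop or the next jar; it has 2.5 mm play at each end.
- slim_lane_slot2 (a point): centre of a jar resting in place 2 of the slim lane (back); (26.8, 0, 68.3) mm in the lane's frame; axes as the lane's. Places are 50 mm apart along the slope. A jar set down farther back rolls forward by itself until it meets the stop or the next jar; it has 2.5 mm play at each end.
- wide_jar1: white lidded ceramic glaze jar, a plain cylinder 50 mm in diameter, 62 mm long, lying on its side; about 150 g (times 0.7 to 1.4). Origin: its centre; its y axis is the jar's axis (either way round is fine); x and z turn as it rolls. Oldest wide jar: starts in front, against the stop of the wide lane.
- wide_jar2: white lidded ceramic glaze jar, a plain cylinder 50 mm in diameter, 62 mm long, lying on its side; about 150 g (times 0.7 to 1.4). Origin: its centre; its y axis is the jar's axis (either way round is fine); x and z turn as it rolls. Starts second in the wide lane.
- wide_jar3: white lidded ceramic glaze jar, a plain cylinder 50 mm in diameter, 62 mm long, lying on its side; about 150 g (times 0.7 to 1.4). Origin: its centre; its y axis is the jar's axis (either way round is fine); x and z turn as it rolls. Starts third (last) in the wide lane.
- wide_jar_new: white lidded ceramic glaze jar, a plain cylinder 50 mm in diameter, 62 mm long, lying on its side; about 150 g (times 0.7 to 1.4). Origin: its centre; its y axis is the jar's axis (either way round is fine); x and z turn as it rolls. New stock: starts on the delivery board, on either of its two seats.
- slim_jar1: white lidded ceramic glaze jar, a plain cylinder 50 mm in diameter, 44 mm long, lying on its side; about 106 g (times 0.7 to 1.4). Origin: its centre; its y axis is the jar's axis (either way round is fine); x and z turn as it rolls. Starts in front in the slim lane.
- slim_jar2: white lidded ceramic glaze jar, a plain cylinder 50 mm in diameter, 44 mm long, lying on its side; about 106 g (times 0.7 to 1.4). Origin: its centre; its y axis is the jar's axis (either way round is fine); x and z turn as it rolls. Starts second (last) in the slim lane.
- slim_jar_new: white lidded ceramic glaze jar, a plain cylinder 50 mm in diameter, 44 mm long, lying on its side; about 106 g (times 0.7 to 1.4). Origin: its centre; its y axis is the jar's axis (either way round is fine); x and z turn as it rolls. New stock: starts on the delivery board, on either of its two seats.
- work_cradle: fixed board 80 mm (x) by 40 (y), 8 thick, with one pair of dowels: 10 mm thick, 34 long, along y, 34 apart centre to centre, centre lines 13 above the table. A jar lies along y on a pair, ends overhanging, axis 37.7 mm above the table. Origin: centre of the underside. Starts empty, on either side of the lanes.
- work_cradle_seat (a point): centre of a jar resting in the work cradle, 37.7 mm above the cradle's origin; axes as the cradle's.
- delivery_board: fixed board 150 mm (x) by 40 (y), 8 thick, with two pairs of dowels, at x = -31 and +31 mm: 10 mm thick, 34 long, along y, 34 apart centre to centre, centre lines 13 above the table. A jar lies along y on a pair, ends overhanging, axis 37.7 mm above the table. Origin: centre of the underside. On the other side of the lanes from the work cradle, holding the two new jars.
- vase: bystander: loose unglazed vase, 60 mm in diameter, 190 mm tall, z up; origin under its foot.
- cup: bystander: loose unglazed cup without a handle, 72 mm across, 85 mm tall, z up; origin under its foot.
- bowl: bystander: loose unglazed bowl, 90 mm across, 50 mm tall, z up; origin under its foot.
- tree_ornament: bystander: loose flat fir-tree ornament about 73 by 52 mm, 12 mm thick, lying on the table beyond the high ends of the lanes; origin on its underside, z up.
Things that resemble listed ones, but are neither listed nor needed, are in the scene too. Leave any green or orange look-alike of the slim_jar1 alone.

How it is judged:
On the way:
1. the oldest wide jar lies in the work cradle, released (horizontal distance between wide_jar1 and work_cradle_seat below 0.015 m and z of wide_jar1 in the frame of work_cradle between 0.0337184 and 0.0417184 m and angle between the y axis of wide_jar1 and the y axis of work_cradle, either way round below 0.2 rad and linear speed of wide_jar1 below 0.02 m/s and contact force between the fingers and wide_jar1 below 0.1 N), for 0.2 s.
At the end, for the whole second after the job is handed in: Oldest wide jar in the work cradle (15 mm, 4 mm in height); wide lane from the front: wide_jar2, wide_jar3, wide_jar_new; slim lane: slim_jar1, slim_jar2, slim_jar_new, each within 12 mm of places 0, 1, 2; all axes within 0.2 rad of cradle or lane y; all at rest (horizontal distance between wide_jar1 and work_cradle_seat below 0.015 m and z of wide_jar1 in the frame of work_cradle between 0.0337184 and 0.0417184 m and angle between the y axis of wide_jar1 and the y axis of work_cradle, either way round below 0.2 rad and linear speed of each of wide_jar1, wide_jar2, wide_jar3, wide_jar_new, slim_jar1, slim_jar2, slim_jar_new below 0.02 m/s and distance between wide_jar2 and wide_lane_slot0 below 0.012 m and angle between the y axis of each of wide_jar2, wide_jar3, wide_jar_new and the y axis of wide_lane, either way round below 0.2 rad and distance between wide_jar3 and wide_lane_slot1 below 0.012 m and distance between wide_jar_new and wide_lane_slot2 below 0.012 m and distance between slim_jar1 and slim_lane_slot0 below 0.012 m and angle between the y axis of each of slim_jar1, slim_jar2, slim_jar_new and the y axis of slim_lane, either way round below 0.2 rad and distance between slim_jar2 and slim_lane_slot1 below 0.012 m and distance between slim_jar_new and slim_lane_slot2 below 0.012 m); the robot touches nothing.
It fails at once if the vase, bowl, cup or tree ornament is knocked over or moved more than 30 mm (distance of any of vase, bowl, cup, tree_ornament from where it was at the start of the episode above 0.03 m or angle between any of vase, bowl, cup, tree_ornament's own z axis and vertical above 0.5 rad).
It fails at once if one of the jars that should stay in its lane is lifted out (raised over 30 mm) (z of wide_jar2 in the frame of wide_lane above 0.0896 m or z of wide_jar3 in the frame of wide_lane above 0.0983 m or z of slim_jar1 in the frame of slim_lane above 0.081 m or z of slim_jar2 in the frame of slim_lane above 0.0896 m).
It fails at once if a moved jar is dropped (falls free of the fingers faster than 0.7 m/s, about 25 mm of fall) ((contact force between the fingers and wide_jar1 below 0.1 N and linear speed of wide_jar1 above 0.7 m/s) or (contact force between the fingers and wide_jar_new below 0.1 N and linear speed of wide_jar_new above 0.7 m/s) or (contact force between the fingers and slim_jar_new below 0.1 N and linear speed of slim_jar_new above 0.7 m/s)).
It also fails if it takes over 72 s, if anything falls off the work surface, if the arm or the gripper's body presses on something with over 40 N, if the wrist force passes 120 N, or if a joint passes its speed limit or range.

## Working session

There is one attempt and no reset: what is moved stays moved. The work goes in short steps, each a Python script; the robot and the scene stay as the last script left them, time stands still between calls to the robot, and variables do not carry over. Pictures are saved under pics/ and viewed, at most 10 in all, crops included, and the job is handed in when it is done.

```bash
mkdir -p pics; ls; python3 - <<'E'
from cell import *
import cv2,numpy as np
for n in("top","side"):
    im=snapshot(n); cv2.imwrite(f"pics/{n}0.png",im[:,:,::-1]); c=camera_info(n); print(n,c["vertical_fov"],c["cx"],c["cy"],np.round(c["extrinsics"],4).tolist(),{k:v for k,v in c.items() if k not in("vertical_fov","cx","cy","extrinsics")})
print(tip_extent if not callable(tip_extent) else tip_extent(),read_time(),read_eef_rot(),read_width())
E
```

```text
pics
top 45.378350646521326 317.23082127388295 238.36518479469106 [[0.0498, -0.9988, 0.0015, 0.006], [-0.9776, -0.0491, -0.2048, 0.5572], [0.2046, 0.0087, -0.9788, 1.2497], [0.0, 0.0, 0.0, 1.0]] {}
side 55.43776454205073 319.6771856629191 242.3907385335003 [[0.9728, -0.2318, -0.0011, -0.5265], [-0.132, -0.5496, -0.8249, 0.145], [0.1906, 0.8026, -0.5652, 0.7469], [0.0, 0.0, 0.0, 1.0]] {}
0.022 0.1 [-7.47461189e-04  9.84127158e-01  1.77463129e-01 -1.28764156e-04] 0.0855523102634423
```

View pics/top0.png

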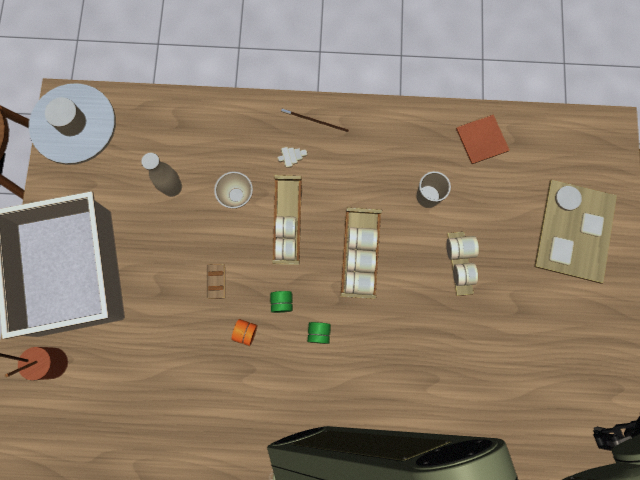

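View pics/side0.png

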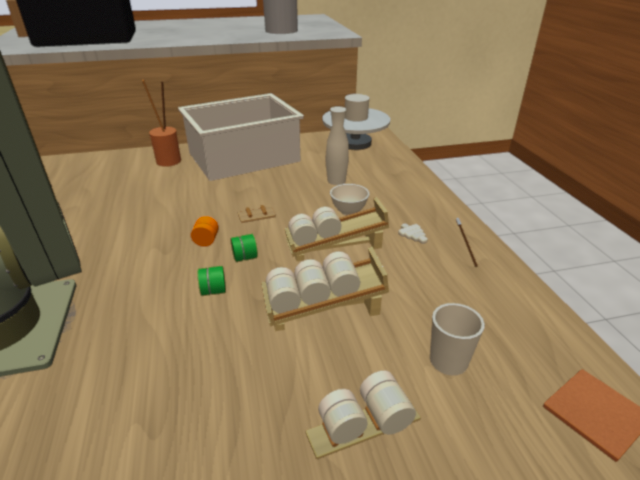

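Top view: slim lane at about (287,220) holds 2 jars and the wide lane at (362,253) holds 3, with their stops at the lower, robot end. The cradle is at (216,281) and the board at (464,264). For the new jars, the longer one at (463,247) is wide_jar_new and the shorter one at (465,274) is slim_jar_new. In the wide lane, the lowest jar, at (360,283), is the front one and so wide_jar1. The green jars at (281,301) and (319,332) and the orange one at (244,332) are decoys. I'll confirm this in enlarged crops with masks.

```bash
cat > h.py <<'E'
from cell import *
import cv2,numpy as np
def cam(n):
    c=camera_info(n); f=240/np.tan(np.radians(c["vertical_fov"])/2); E=np.array(c["extrinsics"]); return f,c["cx"],c["cy"],E
def ray(n,u,v):
    f,cx,cy,E=cam(n); R,t=E[:3,:3],E[:3,3]; d=R.T@np.array([(u-cx)/f,(v-cy)/f,1]); return -R.T@t,d/np.linalg.norm(d)
def onz(n,u,v,z):
    o,d=ray(n,u,v); return o+d*(z-o[2])/d[2]
def two(p,q):   # top pixel, side pixel -> point, gap
    a,d=ray("top",*p); b,e=ray("side",*q)
    s=np.linalg.lstsq(np.c_[d,-e],b-a,rcond=None)[0]; P,Q=a+d*s[0],b+e*s[1]
    return (P+Q)/2,np.linalg.norm(P-Q)
def proj(n,P):
    f,cx,cy,E=cam(n); c=E[:3,:3]@P+E[:3,3]; return f*c[0]/c[2]+cx,f*c[1]/c[2]+cy
E
python3 - <<'E'
from h import *
for n,(x0,y0,x1,y1),s in(("top",(195,160,495,310),2.66),("side",(230,180,430,460),2.1)):
    im=cv2.imread(f"pics/{n}0.png"); hsv=cv2.cvtColor(im,cv2.COLOR_BGR2HSV)
    m=cv2.inRange(hsv,(0,0,120),(180,75,255)); 
    m=cv2.morphologyEx(m,cv2.MORPH_CLOSE,np.ones((3,3)))
    cs,_=cv2.findContours(m,cv2.RETR_EXTERNAL,cv2.CHAIN_APPROX_NONE)
    b=cv2.resize(im[y0:y1,x0:x1],None,fx=s,fy=s,interpolation=cv2.INTER_CUBIC)
    for c in cs:
        x,y,w,h=cv2.boundingRect(c)
        if cv2.contourArea(c)<60 or x<x0 or y<y0 or x+w>x1 or y+h>y1: continue
        r=cv2.minAreaRect(c); print(n,np.round(r[0],1),np.round(r[1],1),round(r[2],1))
        cv2.polylines(b,[((cv2.boxPoints(r)-[x0,y0]+.5)*s).astype(int)],True,(0,0,255),1)
    for k in range(x0,x1,20): cv2.putText(b,str(k),(int((k-x0)*s),8),0,.3,(255,0,0),1);cv2.line(b,(int((k-x0)*s),10),(int((k-x0)*s),14),(255,0,0))
    for k in range(y0,y1,20): cv2.putText(b,str(k),(0,int((k-y0)*s)+4),0,.3,(255,0,0),1)
    cv2.imwrite(f"pics/{n}crop.png",b)
E
```

```text
top [466.9 273.4] [21.9 20.9] 81.9
top [463.9 245.4] [23.4 28.4] 84.8
top [360.9 260.8] [29.  67.3] 4.0
top [284.8 238.1] [20.4 44.4] 1.5
top [434.5 186. ] [30. 31.] 90.0
top [233.  189.5] [37. 38.] 90.0
side [342.3 415.1] [52.3 39.8] 63.4
side [387.2 401.1] [63.8 38.6] 59.0
side [311.3 280.2] [44.2 92.3] 74.1
side [413.8 231.2] [30.  15.8] 18.4
side [314.3 224.4] [30.3 50.5] 72.9
```

View pics/topcrop.png

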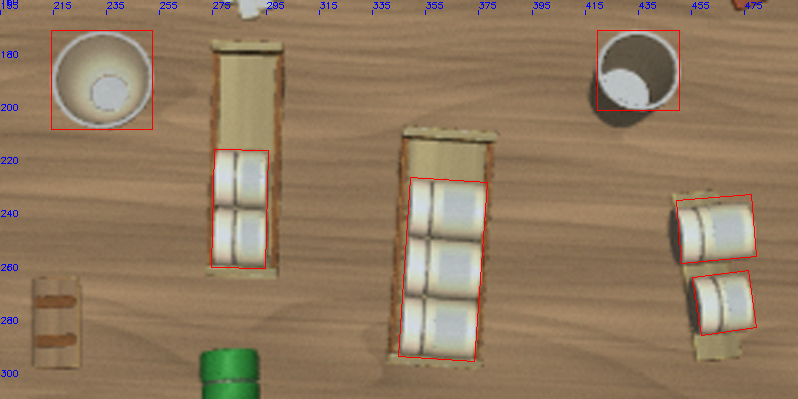

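View pics/sidecrop.png

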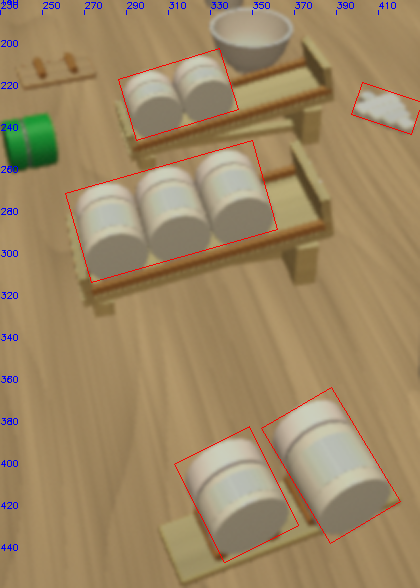

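The crops confirm the identities. The wide lane has three equal jars in a 29x67 px box centred (361,261), and the slim lane has two at (285,238). The longer board jar at (464,245) is wide_jar_new and the shorter one at (467,273) is slim_jar_new. The cradle dowels are at (216,273) and (216,287).

```bash
cat > meas.py <<'E'
from h import *
T=cv2.imread("pics/top0.png"); S=cv2.imread("pics/side0.png")
def rects(im,lo,hi,a,roi):
    x0,y0,x1,y1=roi; m=cv2.inRange(cv2.cvtColor(im,cv2.COLOR_BGR2HSV),lo,hi); k=np.zeros_like(m); k[y0:y1,x0:x1]=m[y0:y1,x0:x1]
    k=cv2.morphologyEx(k,cv2.MORPH_CLOSE,np.ones((3,3)))
    cs=[c for c in cv2.findContours(k,0,cv2.CHAIN_APPROX_NONE)[0] if cv2.contourArea(c)>=a]
    return sorted([cv2.minAreaRect(c) for c in cs],key=lambda r:r[0])
W=((0,0,120),(180,75,255))
t=rects(T,*W,200,(255,205,490,310)); s=rects(S,*W,500,(270,185,430,460)); 
s=sorted(s,key=lambda r:r[0][1])   # slim group, wide group, then the board pair
G=dict(slim=(t[0],s[0]),wide=(t[1],s[1]),wnew=(t[2],s[2]),snew=(t[3],s[3]))
def midl(r):  # midpoints of the two rect ends along image rows (low x first)
    b=sorted(cv2.boxPoints(r).tolist(),key=lambda p:-p[1]); return np.mean(b[:2],0),np.mean(b[2:],0),b
if __name__=="__main__":
    for k,(a,b) in G.items():
        P,g=two(a[0],b[0]); print(k,"tri",np.round(P*1e3,1),"gap",round(g*1e3,1))
    for k,z0,z1,L in(("slim",.051,.0596,.0992),("wide",.051,.0683,.1485)):
        f,b,_=midl(G[k][0]); p,q=onz("top",*f,z0),onz("top",*b,z1); d=q-p
        print(k,"front",np.round(p*1e3,1),"back",np.round(q*1e3,1),"len",round(np.hypot(*d[:2])*1e3,1),"expect",L*1e3,"yaw",round(np.arctan2(d[1],d[0]),3))
    A,B=[onz("top",*G[k][0][0],.0377) for k in("snew","wnew")]; d=B-A
    print("board",A,B,"dist",np.linalg.norm(d),"yaw",np.arctan2(d[1],d[0]))
    for k in("snew","wnew"):
        c=sorted(cv2.boxPoints(G[k][0]).tolist()); l,r=np.mean(c[:2],0),np.mean(c[2:],0)
        p,q=onz("top",*l,.0377),onz("top",*r,.0377); print(k,"axis len",np.linalg.norm(p-q),"yaw",np.arctan2(p[1]-q[1],p[0]-q[0])-np.pi/2)
    for n,im,roi in(("top",T,(205,262,228,300)),("side",S,(235,198,282,224))):
        for r in rects(im,(0,120,40),(14,255,200),6,roi): print(n,"dowel",np.round(r[0],1),np.round(r[1],1))
    for n,roi in (("top",(205,262,228,300)),): 
        x0,y0,x1,y1=roi; print(T[281,200:232].tolist()[::2])
E
python3 meas.py
```

```text
slim tri [580.6  96.  120.3] gap 80.6
wide tri [504.7 -61.4 165.7] gap 27.4
wnew tri [ 495.9 -255.6  224.5] gap 50.4
snew tri [ 522.  -313.2   58.3] gap 59.0
slim front [503.1 106.3  51. ] back [604.7 109.4  59.6] len 101.7 expect 99.2 yaw 0.031
wide front [434.1 -65.2  51. ] back [585.  -69.3  68.3] len 151.0 expect 148.5 yaw -0.027
board [ 0.49592787 -0.31157606  0.0377    ] [ 0.56073567 -0.30476452  0.0377    ] dist 0.06516476979575628 yaw 0.10471931877940037
snew axis len 0.0482086096206684 yaw 0.19206422674585744
wnew axis len 0.06596244912719346 yaw 0.1420432730024468
top dowel [215. 273.] [ 4. 14.]
top dowel [215. 288.] [ 4. 14.]
[[90, 118, 144], [87, 116, 142], [87, 116, 143], [83, 110, 134], [79, 105, 127], [87, 115, 140], [88, 117, 141], [93, 124, 150], [89, 119, 144], [86, 114, 137], [87, 115, 140], [89, 118, 143], [78, 117, 146], [87, 115, 141], [89, 117, 141], [85, 114, 138]]
```

```bash
python3 - <<'E'
from meas import *
for k,(a,b) in G.items():
    P=onz("top",*a[0],.055 if k in("slim","wide") else .0377); print(k,np.round(P,3),np.round(a[0],1),"side seen",np.round(b[0],1),np.round(b[1],1),"pred",np.round(proj("side",P),1))
print([np.round(-cam(n)[3][:3,:3].T@cam(n)[3][:3,3],3) for n in("top","side")],cam("top")[0],cam("side")[0])
E
```

```text
slim [0.554 0.108 0.055] [284.8 238.1] side seen [349.  194.5] [19. 40.] pred [313.2 225.9]
wide [ 0.51  -0.068  0.055] [360.9 260.8] side seen [314.3 224.4] [30.3 50.5] pred [310.7 284.2]
wnew [ 0.561 -0.305  0.038] [463.9 245.4] side seen [311.4 280.2] [44.2 92.2] pred [389.3 403.5]
snew [ 0.496 -0.312  0.038] [466.9 273.4] side seen [387.2 401.1] [63.8 38.6] pred [342.2 418.4]
[array([0.289, 0.022, 1.337]), array([ 0.389, -0.642,  0.541])] 574.0430725700227 456.7668237441494
```

```bash
cat >> h.py <<'E'
def Q(a): return [0,np.cos(a/2),np.sin(a/2),0]
def up(z,v=.25):
    p=np.array(read_ee_pos()); p[2]=z; return move_straight(p.tolist(),speed=v)
def guides(lane,im,n="top"):   # lines through the reddish side guides; returns [(slope,intercept)] as u=a*v+b
    roi=dict(slim=(268,184,304,214),wide=(338,214,386,292))[lane]; x0,y0,x1,y1=roi
    m=cv2.inRange(cv2.cvtColor(im,cv2.COLOR_BGR2HSV)[y0:y1,x0:x1],(0,120,40),(14,255,220)); v,u=np.nonzero(m); u=u+x0; v=v+y0
    out=[]
    for s in(u<(x0+x1)/2,u>=(x0+x1)/2):
        out.append(np.polyfit(v[s],u[s],1).tolist()+[int(s.sum()),int(v[s].min()),int(v[s].max())] if s.sum()>8 else None)
    return out
E
sed -i 's/(270,185,430,460)/(270,202,430,460)/; s/^s=sorted.*/s=[r for r in sorted(s,key=lambda r:r[0][1]) if r[1][0]*r[1][1]>1200]/' meas.py
python3 - <<'E'
from meas import *
for k,(a,b) in G.items():
    P,g=two(a[0],b[0]); print(k,"tri",np.round(P*1e3,1),"gap",round(g*1e3,1))
for k,z in(("slim",.06),("wide",.048)):
    g=guides(k,T); print(k,np.round([x for x in g if x],3).tolist())
    if all(g):
        for v in(max(g[0][3],g[1][3]),min(g[0][4],g[1][4])):
            l,r=[onz("top",q[0]*v+q[1],v,z) for q in g]; print("  v",v,"mid",np.round((l+r)*500,1),"width",round(np.linalg.norm(l-r)*1e3,1))
d=[onz("top",215.5,v+.3,.018) for v in(273,287.8)]; print("cradle",np.round(d,4).tolist(),"sep",d[1]-d[0])
c=[onz("top",u/2.66+195,v/2.66+160,.008) for u,v in((33,278),(33,368),(80,368),(78,278))]; print("cradle corners",np.round(c,3).tolist(),np.mean(c,0))
c=[onz("top",u/2.66+195,v/2.66+160,.008) for u,v in((672,195),(697,359))]; print("board yaw",np.arctan2(*(c[0]-c[1])[1::-1]))
goto([.460,-.066,.20],Q(-.027)); print(read_time(),read_ee_pos(),read_q())
set_gripper(.062); import cell; print("62:",cell.tip_extent if not callable(cell.tip_extent) else cell.tip_extent(),read_ee_pos(),read_time())
set_gripper(.085); print(read_time())
E
```

```text
slim tri [554.6 107.5  58.1] gap 2.9
wide tri [509.9 -67.1  62.8] gap 2.7
wnew tri [ 558.9 -303.5   41.9] gap 1.9
snew tri [ 495.7 -310.4   42.6] gap 1.1
slim [[-0.049, 284.846, 49.0, 184.0, 213.0], [-0.023, 303.798, 47.0, 184.0, 213.0]]
  v 184 mid [680.9 108.6  60. ] width 55.0
  v 213 mid [611.6 106.8  60. ] width 56.1
wide [[-0.065, 360.57, 126.0, 215.0, 291.0], [-0.06, 391.981, 107.0, 214.0, 290.0]]
  v 215 mid [618.7 -68.6  48. ] width 75.2
  v 290 mid [444.2 -63.9  48. ] width 74.0
cradle [[0.4701, 0.2656, 0.018], [0.4357, 0.2626, 0.018]] sep [-0.03431792 -0.00296305  0.        ]
cradle corners [[0.491, 0.288, 0.008], [0.412, 0.281, 0.008], [0.414, 0.24, 0.008], [0.493, 0.249, 0.008]] [0.45269632 0.26452866 0.008     ]
board yaw 0.15194365824577166
2.0583 [ 0.46015651 -0.06658466  0.20010574] [-1.68297949e-01  1.91477034e-01  1.88737417e+00 -2.53359397e-04
  1.06236039e+00  1.43033035e+00]
62: 0.022 [ 0.45999017 -0.06626301  0.19997456] 2.425
2.7833
```

```bash
python3 - <<'E'
from h import *
move_straight([.460,-.065,.066],speed=.15,stop_force=15); print(read_ee_pos())
set_gripper(.05); print("w",read_width(),read_gripper_force(),read_time())
up(.10,.05); up(.20); print("w",read_width(),read_contact_force())
goto([.4528,.2643,.14],Q(.09)); 
cv2.imwrite("pics/s1.png",snapshot("side")[:,:,::-1])
print(read_ee_pos(),read_width(),read_time())
E
```

```text
[ 0.46059134 -0.06510336  0.06657391]
w 0.06121695945187602 64.58570122718811 4.1667
w 0.060852532855262494 [-1.76299249  0.34293593 -2.04993493]
[0.45317385 0.26322088 0.13992621] 0.06081885776882473 6.8667
```

View pics/s1.png

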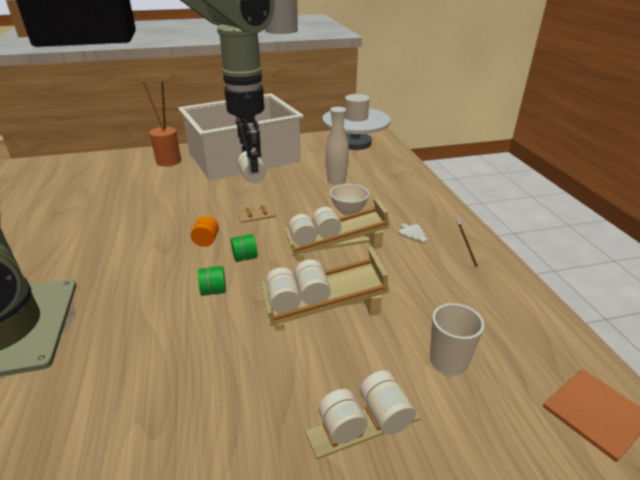

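The side view shows jar 1 held at (252,165) above the cradle, and the other two wide jars rolled forward to (283,288) and (312,282). Next: place jar 1, then measure it to check the camera against the robot.

```bash
python3 - <<'E'
from h import *
from meas import rects,W
move_straight([.4528,.2643,.075],speed=.15); print(move_straight([.4528,.2643,.0543],speed=.03,stop_force=6)); p=read_ee_pos(); print(p)
set_gripper(.085); up(.18); print(read_time())
goto([.496,-.3105,.18],Q(.145)); hold(.2); print(read_ee_pos(),read_time())
t=snapshot("top"); cv2.imwrite("pics/t2.png",t[:,:,::-1]); cv2.imwrite("pics/s2.png",snapshot("side")[:,:,::-1])
T=t[:,:,::-1].copy()
for n,roi,z in(("jar1",(190,250,250,310),.0377),("wide",(338,214,388,305),.0553),("slim",(262,205,310,275),.0553)):
    for r in rects(T,*W,150,roi): print(n,np.round(r[0],1),np.round(r[1],1),np.round(onz("top",*r[0],z)*1e3,1))
b=np.vstack([cv2.resize(T[160:310,195:495],None,fx=2,fy=2,interpolation=2)]); cv2.imwrite("pics/t2c.png",b)
E
```

```text
True
[0.45292212 0.26430371 0.05483141]
9.1167
[ 0.4963696  -0.30981961  0.18007035] 11.3833
jar1 [211.5 279. ] [22. 29.] [453.8 269.9  37.7]
wide [360.1 271.9] [29.  45.2] [484.4 -66.4  55.3]
slim [284.8 238. ] [20.5 44.5] [553.8 107.8  55.3]
```

View pics/t2c.png

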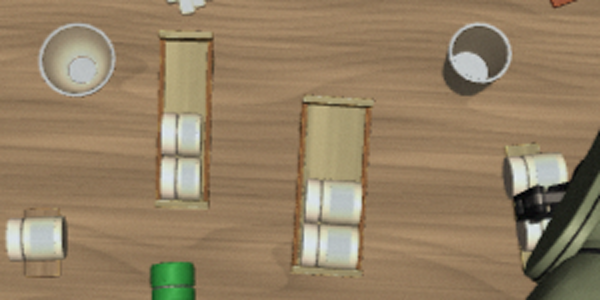

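Jar 1 lies centred on the cradle: its outline centre is at about (213.5,279), where I predicted (214,279) for a centred jar. The wide jars closed up against the stop at (360,272), and the slim jars haven't moved. Next is the slim new jar.

```bash
cat >> h.py <<'E'
def pick(x,y,a,ax=.0377,off=.017):
    goto([x,y,.14],Q(a)); print("hit" if move_straight([x,y,ax+off],speed=.12,stop_force=15) else "free",read_ee_pos())
    set_gripper(.03); o=read_ee_pos()[2]-ax; print("w",read_width(),"F",read_gripper_force())
    up(ax+off+.03,.08); up(.20); print("w",read_width(),read_time()); return o
def place(x,y,a,ax,off,op):
    goto([x,y,.20],Q(a)); move_straight([x,y,ax+off+.025],speed=.15)
    s=move_straight([x,y,ax+off+.001],speed=.03,stop_force=5); p=read_ee_pos(); d=p[2]-off-ax; print("stopped" if s else "free",p,"axis above seat mm",d*1e3,read_contact_force())
    if d<.005:
        hold(.2); set_gripper(op); hold(.2); up(.20,.15); print("released",read_time())
    return d
E
python3 - <<'E'
from h import *
o=pick(.497,-.311,.145); print(o)
if .035<read_width()<.047: place(.638,.1075,.028,.0701,o,.060)
cv2.imwrite("pics/s3.png",snapshot("side")[:,:,::-1])
E
```

```text
free [ 0.49770091 -0.31144289  0.05570467]
w 0.04320241664758582 F 61.60618543624878
w 0.04326604318900747 14.2167
0.01788459164917828
free [0.63817402 0.10753494 0.08916804] axis above seat mm 1.1834434029676655 [-0.21939038 -0.18935326 -1.27614428]
released 19.125
```

View pics/s3.png

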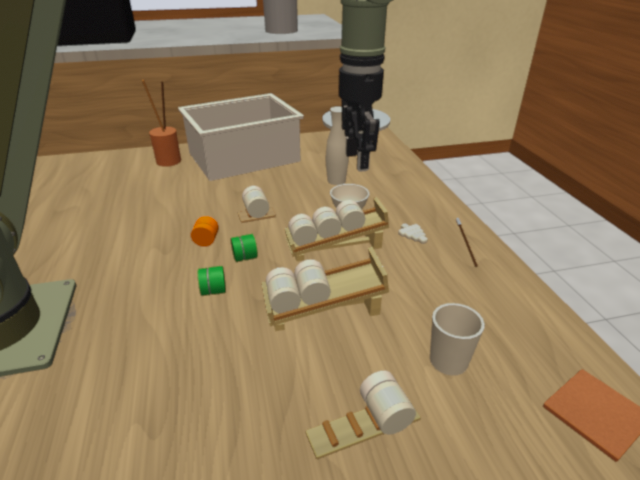

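The side view shows the slim new jar at (350,213) close behind the two at (302,228) and (327,221), jar 1 in the cradle at (256,201), and nothing disturbed. Next is the wide new jar.

```bash
python3 - <<'E'
from h import *
set_gripper(.085); goto([.5585,-.302,.20],Q(.145))
o=pick(.5585,-.302,.145); print(o)
if .055<read_width()<.066: place(.5687,-.0673,-.027,.0701,o,.080)
goto([.35,-.25,.28],Q(-.027)); print(read_time())
t=snapshot("top")[:,:,::-1]; s=snapshot("side")[:,:,::-1]
a=cv2.resize(t[160:310,195:395],None,fx=2,fy=2,interpolation=2); b=cv2.resize(s[170:320,230:430],None,fx=2,fy=2,interpolation=2); cv2.imwrite("pics/fin.png",np.hstack([a,b]))
from meas import rects,W
for n,roi in(("wide",(338,205,388,305)),("slim",(262,183,310,275))):
    for r in rects(t.copy(),*W,150,roi): print(n,np.round(r[0],1),np.round(r[1],1),np.round(onz("top",*r[0],.0596)*1e3,1))
E
```

```text
free [ 0.55927605 -0.30243878  0.05585468]
w 0.06084342266608132 F 66.12131237983704
w 0.06117438299017684 23.775
0.01851929769240905
free [ 0.56884692 -0.06731475  0.08975   ] axis above seat mm 1.1307065690322333 [-0.93097253  0.69984937 -1.36909238]
released 28.0
29.1333
wide [360.7 260.8] [29.1 67.3] [509.1 -66.6  59.6]
slim [285.1 226.1] [20.5 68.3] [580.6 108.5  59.6]
```

View pics/fin.png

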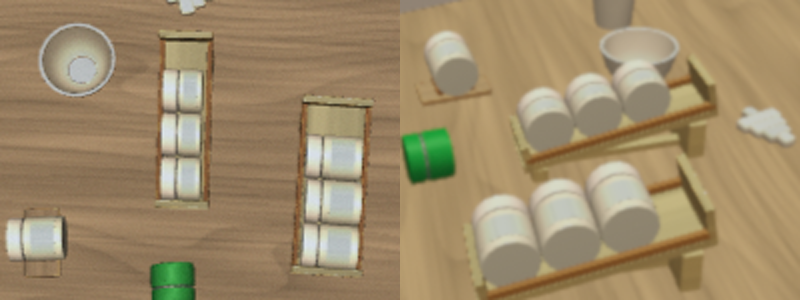

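Both lanes now hold three jars packed against their stops: the wide group is a 67 px box at (361,261), the same as when it started full, and the slim group is a 68 px box at (285,226). Jar 1 is in the cradle and the arm is clear, so I'm handing in.

```bash
python3 -c "
from cell import *
hold(.5); print(hand_in(), read_time())"
```

```text
the job is handed in; nothing more can be done
the job is handed in; nothing more can be done
```

I handed the job in at about 30 s of the 72 s limit: the final pictures show the oldest wide jar in the work cradle, both new jars at the back of their lanes with each lane packed against its stop, and the bystanders I could see in place; no verdict was returned.

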